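# Sort the scale tablets, then find the cap's thread and open the dosing pot

### The job

The left pot of the twin dosing unit (the one nearer the sink) is to be refilled: first pick the two broken tablets out of the enamel tray and put them in the white waste dish, leaving the three whole ones in the tray. Then unscrew the left pot's cap - one of the two pots has a left-hand thread and nobody remembers which, so if the cap does not come loose one way, try the other - and lift it off. Finish while holding the cap in the gripper, level and still, about 8 cm above its neck, so that I can drop the tablets in; leave the right pot closed, and the marker and the scoop where they are.

Things in the scene. Friction and masses are not known exactly. Their poses are not given: they have to be found in the camera images.
- tablet_tray: shallow white enamelled tray, fixed, inside 268 mm along its own x and 188 mm along its own y, rim 21 mm high; origin at the centre of its underside; tablets lie on the worktop's level (z = 0) in it, their centres at least 60 mm apart
- tablet_1: a whole pressed scale tablet: plain grey-blue disc 34 mm in diameter, 15 mm high, lying flat in the tray; origin at the centre of its underside
- tablet_2: a whole pressed scale tablet: plain grey-blue disc 34 mm in diameter, 15 mm high, lying flat in the tray; origin at the centre of its underside
- tablet_3: a whole pressed scale tablet: plain grey-blue disc 34 mm in diameter, 15 mm high, lying flat in the tray; origin at the centre of its underside
- chipped_1: a broken scale tablet lying in the tray: the same 34 mm disc, 15 mm high, but about 12 mm of it is broken away, leaving a flat face on its own +x side, 4 to 5 mm from the origin; origin where the whole disc's centre was, on the underside, so that it is still 33 mm wide along its own y at 3 mm on its -x side
- chipped_2: a broken scale tablet lying in the tray: the same 34 mm disc, 15 mm high, but about 15 mm of it is broken away, leaving a flat face on its own +x side, 1 to 2 mm from the origin; origin where the whole disc's centre was, on the underside, so that it is still 33 mm wide along its own y at 3 mm on its -x side
- waste_dish_in (a point): centre of the inner floor, 5 mm above the worktop, of the round white ceramic waste dish: rim 110 mm across, 36 mm high, fixed
- dosing_unit: twin dosing unit, fixed: grey foot 100 x 225 x 10 mm with two clear pots 120 mm apart along its own y, brass pipe tails at both ends (256 mm overall along y); origin at the centre of the foot's underside. The pots' shoulders, 72 mm in diameter, end 73 mm above the worktop, below the necks
- neck_left (a point): centre of the rim of the left pot's neck (at +y of the unit, nearer the sink), 110 mm up. Quick thread under the cap, its hand hidden: turned the right way the cap goes freely, stays as turned and lifts straight off at 0.95 to 1.4 rad from the unit's yaw (best 1.18), then meets a stop; the wrong way it stops hard within 0.2 rad and slips in the fingers. Still caught, it lifts 4 mm at most. Fingers may reach 15 mm below the cap's edge
- neck_right (a point): the same of the right pot
- cap_left: the screw cap of the left pot (to be opened), seen from the robot: plain grey, knurled, 61 mm in diameter, 24 mm high, with a grip bar 50 x 12 mm 9 mm high on top along the cap's own x; origin at the centre of the skirt's lower edge, z up; 30 to 70 g. At the start its origin is 20 mm below the rim's centre, yaw within 0.08 rad of the unit's
- cap_right: the screw cap of the right pot (to be left on), seen from the robot: plain grey, knurled, 61 mm in diameter, 24 mm high, with a grip bar 50 x 12 mm 9 mm high on top along the cap's own x; origin at the centre of the skirt's lower edge, z up; 30 to 70 g. Same thread with the opposite hand
- scoop: white plastic measuring scoop lying behind the work; leave it alone
- marker: marker pen lying near the front edge of the worktop; leave it alone

How it is judged:
By the outcome, as a careful person would: the job done as asked, in the order asked, and still so for the second after the job is handed in, while the arm keeps its last pose, push and grip.
It also fails if it takes over 72 s, if anything falls off the work surface, if the arm or the gripper's body presses on something with over 40 N, if the wrist force passes 120 N, or if a joint passes its speed limit or range.

### The arm

A 6-joint arm with a two-finger parallel gripper is mounted at the origin on a cart in front of the work surface, level with it; the furniture and walls round the work are solid. World frame = base frame: x ahead of the robot, y to its left, z up, the work surface at z = 0. Lengths are in m, angles in rad, forces in N, time in s.
With the tool pointing down it reaches from about 0.25 to 0.775 m from the base axis. Payload 4 kg.
Tool frame: the origin (TCP) lies between the finger pads; the fingertips stand 14 mm ahead of it and the grasp point (between the pads) lies 5 mm behind it; z points along the fingers, x is the direction in which the jaws open and shut, and the axes are right-handed (so a half turn about z gives the same grasp; the last joint's range is limited). The gripper opens to 85 mm and grips with 20 to 120 N. Pads are 22 mm wide; open, the fingers measure 114 mm over their backs; the gripper's body (76 mm by 85 mm) begins 54 mm behind the grasp point. The pads swing forward as they close: fully open they stand 13 mm farther back than shut.
Start: joints at [1.092, 0.087, 1.371, -0, 1.684, -0.103], TCP at [0.202, 0.512, 0.245] pointing down, gripper open.
Joint ranges: [-3.1, 3.1], [-0.76, 2.03], [0.27, 2.55], [-1.08, 4.22], [0.17, 2.65], [-2.57, 2.57]. Speed limits (rad/s): [2.79, 2.79, 3.14, 3.14, 3.14, 3.14].

### API

Orientations are given as a rotation vector (axis times angle).
In Python, from bench import observe, optics, manip gives the robot as it stands.
- The arm moves only by the shell command python3 -m crank 'ROWS'. ROWS is JSON, a list of rows, each an object with "delta_pos": the shift along the tool's x, y, z in m, a list of three; "twist": the turn, a rotation vector about the tool's x, y, z in degrees, a list of three; "fingers": the finger opening in m, from 0 to 0.0854. In form: [{"delta_pos": [tx, ty, tz], "twist": [ax, ay, az], "fingers": fingers}, ...]. A call has 1 to 5 rows; each row shifts and turns the commanded pose from where the row before left it, along the tool's axes as they then stand; what a row does not reach is not made up. A row lasts 1/10 s, in which the tool goes at most 50 mm and 8.59 degrees, less where a joint would pass 70% of its speed; a pose out of reach is approached as far as the arm can. A call is refused whole if a number of a shift passes 0.05 or a number of a turn 8.59, either way. A call with a gripper value outside its range is refused whole. The fingers move at their own pace and stop on an object; the grip force is fixed at half the most. Time passes only in rows, so rows that do not move let the fingers close. It gives the time, the measured TCP pose, the force and the opening at its end, in the units of the state.
- observe(): the state, without advancing time (a new reading comes with each control period).
- optics.snapshot(name): name is "scene" or "side" or "wrist"; returns a dict with "image" (480x640x3 uint8, red, green, blue), "vfov" (degrees; the focal length in pixels is half the picture's height over the tangent of half this angle, whatever the lens; pixels are square), "cx", "cy" (the principal point, pixels), "rvec" (rotation vector, rad) and "tvec" (3), from world to camera coordinates, as OpenCV has them. Camera axes: x right, y down, z forward; pixel columns grow to the right and rows downward; lengths in m; the calibration is good to about 2 mm. The wrist camera is an equidistant fisheye: a pixel r from the principal point sees the ray r / f radians off the axis. A picture is of the moment at which its call begins. There is no depth.
- manip.job_done(): hands the job in, once; it reports no verdict.
The state is a dict: "clock": time; "joint_pos": joint angles; "joint_vel": joint speeds; "joint_torque": joint torques, N m; "position": TCP position; "eef_rot": TCP orientation; "ft_force": force on the tool from outside, world axes, zero at the start; "ft_torque": the same for the moment, N m; "grip_width": finger opening in m.
Only numpy, scipy, OpenCV 4.12 (cv2) and the standard library are available. Lean on these libraries where they do the work, as an engineer would, in place of code of your own. Each camera call takes 0.05 s, during which the arm holds its last target.

## Working session

There is one attempt and no reset: what is moved stays moved. The work goes in short steps, Python scripts to look and compute and a shell command to move; the robot and the scene stay as the last step left them, time stands still between calls to the robot, and variables do not carry over. Pictures are saved under pics/ and viewed, and the job is handed in when it is done.

```bash
ls; mkdir -p pics
python3 - <<'E'
from bench import observe, optics
import cv2
for n in ["scene","side","wrist"]:
    s=optics.snapshot(n); cv2.imwrite(f"pics/{n}0.png",s["image"][:,:,::-1]); print(n,{k:v for k,v in s.items() if k!="image"})
print(observe())
E
```

```text
pics
scene {'vfov': 47.49532629000375, 'cx': 322.34021756218453, 'cy': 239.0005165049301, 'rvec': array([ 1.86988629, -0.61062211,  0.37834862]), 'tvec': array([-0.50528182,  0.23773932,  0.83722523])}
side {'vfov': 46.26524698985871, 'cx': 319.50731265248254, 'cy': 241.90391424707693, 'rvec': array([ 0.7496568 , -2.42980408,  1.29994979]), 'tvec': array([0.4805415 , 0.26681261, 1.15437081])}
wrist {'vfov': 65.70646984690485, 'cx': 325.78202444456196, 'cy': 244.344842187699, 'rvec': array([-2.4028555 , -1.63640804, -0.22246447]), 'tvec': array([-0.5493134 , -0.03641386,  0.37835907])}
{'clock': 0.15, 'joint_pos': array([ 1.09191027e+00,  8.78460987e-02,  1.37191754e+00,  2.06921904e-05,
        1.68361418e+00, -1.03101762e-01]), 'joint_vel': array([ 0.0016287 , -0.00195183, -0.00460377,  0.00118676, -0.00387772,
        0.00066106]), 'joint_torque': array([ 9.54513889e-04, -3.52380753e+01, -3.13676584e+01, -1.83409165e-04,
        8.13551538e-03, -1.03540779e-05]), 'position': array([0.20168384, 0.51130048, 0.24436943]), 'eef_rot': array([ 2.59659605e+00,  1.76694065e+00, -2.48301563e-03]), 'ft_force': array([ 0.13099738, -0.95906933, -0.65905675]), 'ft_torque': array([ 0.00594722, -0.00019124,  0.01829598]), 'grip_width': 0.08547403822715212}
```

View pics/scene0.png

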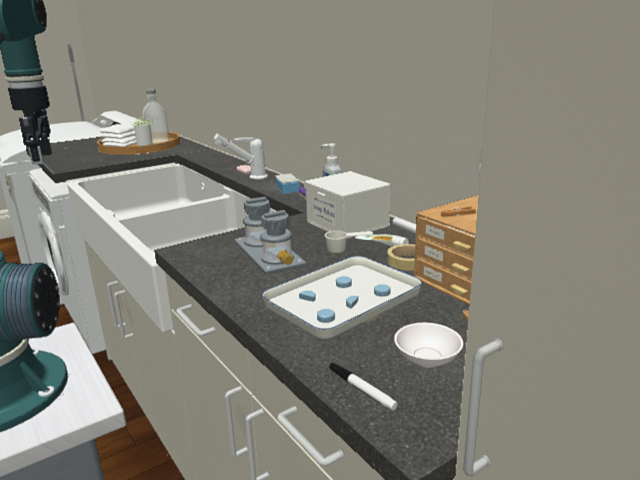

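View pics/side0.png

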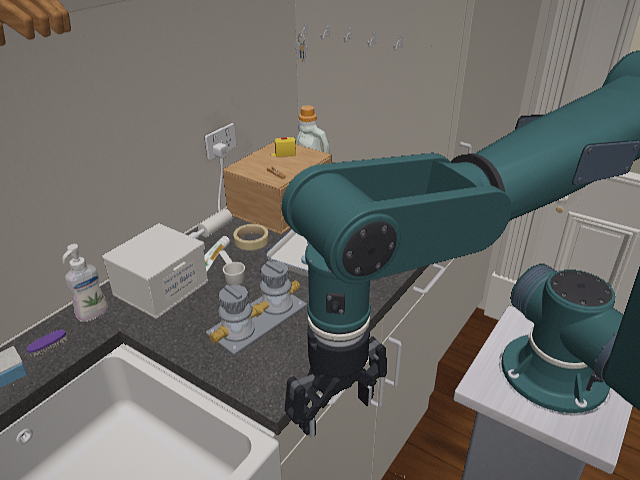

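View pics/wrist0.png

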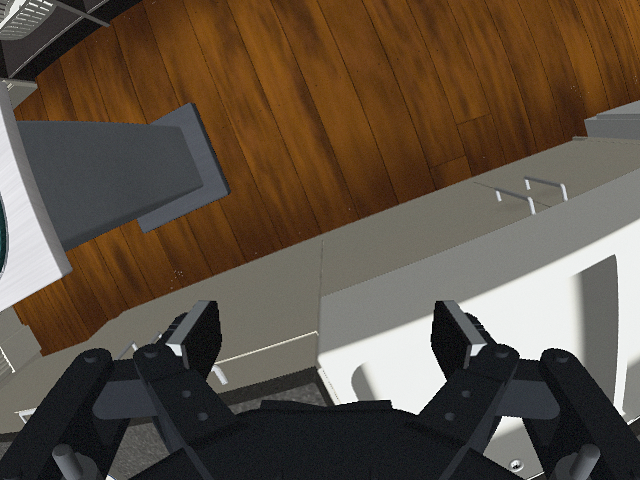

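The scene view shows five blue tablets in the tray, with the broken ones at about (307,296) and (351,301). The dish is at (428,345) and the marker at (363,385). The left cap is at about (257,208) and the right one at (275,222).

```bash
cat > h.py <<'E'
import numpy as np, cv2
from scipy.spatial.transform import Rotation as R
from bench import observe, optics
def f(s): return 240/np.tan(np.radians(s["vfov"])/2)
def ray(s,uv,fish=False):
    uv=np.atleast_2d(np.asarray(uv,float)); d=(uv-[s["cx"],s["cy"]])/f(s)
    if fish:
        r=np.linalg.norm(d,axis=1,keepdims=True)+1e-12
        d=np.hstack([d/r*np.sin(r),np.cos(r)])
    else: d=np.hstack([d,np.ones((len(d),1))])
    Rm=R.from_rotvec(s["rvec"]).as_matrix(); return -Rm.T@s["tvec"], d@Rm
def onz(s,uv,z,fish=False):
    o,d=ray(s,uv,fish); return o+d*((z-o[2])/d[:,2:3])
def proj(s,P,fish=False):
    P=np.atleast_2d(P); c=P@R.from_rotvec(s["rvec"]).as_matrix().T+s["tvec"]
    if fish:
        n=np.linalg.norm(c[:,:2],axis=1,keepdims=True); th=np.arctan2(n,c[:,2:3]); return c[:,:2]/n*th*f(s)+[s["cx"],s["cy"]]
    return c[:,:2]/c[:,2:3]*f(s)+[s["cx"],s["cy"]]
def blue(im):
    hsv=cv2.cvtColor(im,cv2.COLOR_RGB2HSV); return cv2.inRange(hsv,(95,60,60),(115,255,255))
E
python3 - <<'E'
from h import *
s=optics.snapshot("scene"); m=blue(s["image"])
n,l,st,c=cv2.connectedComponentsWithStats(m)
for i in range(1,n):
    if st[i,4]>20: print(st[i],c[i].round(1),onz(s,c[i],0.0075).round(4))
for nm,uv,z in [("dish rim L",(394,343),.036),("dish rim R",(462,343),.036),("dish rim near",(428,366),.036),("dish rim far",(428,322),.036),("capL",(257,200),.12),("capR",(275,214),.12),("markertip",(331,366),.01),("markerend",(395,406),.01),("tray l",(264,296),.021),("tray r",(421,286),.021),("tray far",(362,258),.021),("tray near",(320,334),.021)]:
    print(nm,onz(s,uv,z)[0].round(3))
print(s["image"][296,307],s["image"][315,326])
o=observe(); w=optics.snapshot("wrist"); T=R.from_rotvec(o["eef_rot"])
print("cam in tool",T.inv().apply(ray(w,(0,0),True)[0]-o["position"]),(R.from_rotvec(w["rvec"])*T).as_matrix().round(3),T.as_matrix().round(3))
im=s["image"][180:380,220:480]; cv2.imwrite("pics/z.png",cv2.resize(im[:,:,::-1],None,fx=3,fy=3,interpolation=cv2.INTER_CUBIC))
E
```

```text
[276 178  24  16 228] [287.7 186.7] [[0.9378 0.6564 0.0075]]
[  0 263  13  18  59] [  3.6 269.2] [[0.0729 0.502  0.0075]]
[   3  263   36   73 1589] [ 17.7 298.3] [[0.0777 0.3173 0.0075]]
[336 277  15  10 128] [343.3 281.5] [[ 0.6487 -0.0336  0.0075]]
[374 285  16  11 143] [381.7 289.9] [[ 0.687  -0.1125  0.0075]]
[300 291  15  10 114] [307.4 295.2] [[ 0.5543 -0.0385  0.0075]]
[346 296  12  12  87] [351.2 300.9] [[ 0.6091 -0.1116  0.0075]]
[317 309  17  13 177] [325.3 315.3] [[ 0.5359 -0.1268  0.0075]]
[  0 321  10  20  48] [  2.8 331.2] [[0.0359 0.1875 0.0075]]
dish rim L [ 0.543 -0.308  0.036]
dish rim R [ 0.628 -0.374  0.036]
dish rim near [ 0.541 -0.386  0.036]
dish rim far [ 0.633 -0.294  0.036]
capL [0.618 0.27  0.12 ]
capR [0.598 0.151 0.12 ]
markertip [ 0.447 -0.267  0.01 ]
markerend [ 0.462 -0.4    0.01 ]
tray l [ 0.471 -0.011  0.021]
tray r [ 0.742 -0.168  0.021]
tray far [0.738 0.014 0.021]
tray near [ 0.478 -0.193  0.021]
[ 87 107 118] [152 187 207]
cam in tool [ 2.86852968e-05 -6.70532407e-02 -1.29100180e-01] [[ 1.    -0.    -0.   ]
 [ 0.     0.963 -0.269]
 [ 0.001  0.269  0.963]] [[ 0.367  0.93  -0.001]
 [ 0.93  -0.367 -0.001]
 [-0.001 -0.    -1.   ]]
```

View pics/z.png

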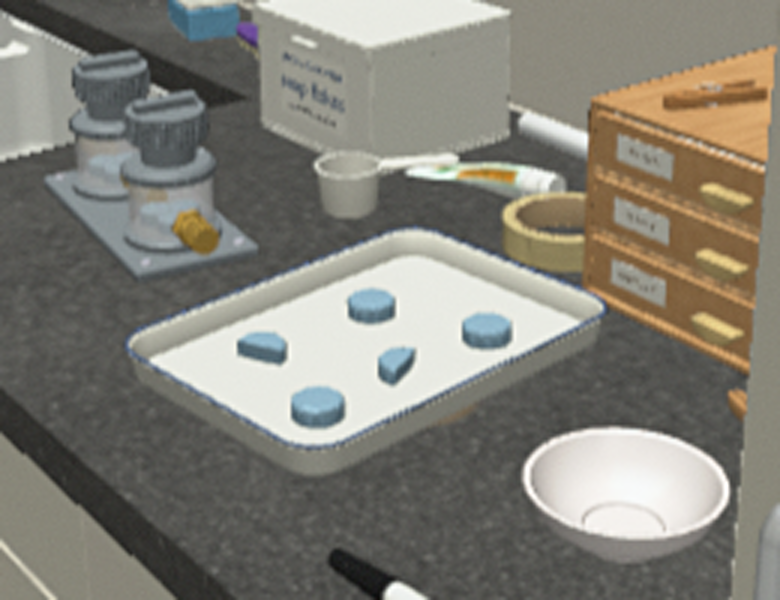

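The tray centre comes out near (0.607,-0.09) with its axes close to the world's. The broken tablets are at about (0.554,-0.039) and (0.609,-0.112), and the dish is near (0.587,-0.34). I'm moving the wrist camera over the tray.

```bash
python3 -m crank '[{"delta_pos":[0,0,0],"twist":[0,0,-7.2],"fingers":0.0854},{"delta_pos":[0,0,0],"twist":[0,0,-7.2],"fingers":0.0854},{"delta_pos":[0,0,0],"twist":[0,0,-7.1],"fingers":0.0854},{"delta_pos":[-0.043,0.025,0],"twist":[0,0,0],"fingers":0.0854},{"delta_pos":[-0.043,0.025,0],"twist":[0,0,0],"fingers":0.0854}]'
python3 -m crank '[{"delta_pos":[-0.043,0.025,0],"twist":[0,0,0],"fingers":0.0854},{"delta_pos":[-0.043,0.025,0],"twist":[0,0,0],"fingers":0.0854},{"delta_pos":[-0.043,0.025,0],"twist":[0,0,0],"fingers":0.0854},{"delta_pos":[-0.043,0.025,0],"twist":[0,0,0],"fingers":0.0854},{"delta_pos":[-0.043,0.025,0],"twist":[0,0,0],"fingers":0.0854}]'
```

```text
clock: 0.75
position: [0.2517, 0.4251, 0.2446]
eef_rot: [2.218, 2.224, -0.001]
ft_force: [1.0, -0.6, -0.3]
grip_width: 0.0857
clock: 1.25
position: [0.3772, 0.2087, 0.2455]
eef_rot: [2.221, 2.221, 0.001]
ft_force: [1.4, 0.3, -0.5]
grip_width: 0.0853
```

```bash
python3 -m crank '[{"delta_pos":[-0.043,0.025,0],"twist":[0,0,0],"fingers":0.0854},{"delta_pos":[-0.043,0.025,0],"twist":[0,0,0],"fingers":0.0854},{"delta_pos":[-0.043,0.025,0],"twist":[0,0,0],"fingers":0.0854},{"delta_pos":[-0.043,0.025,0],"twist":[0,0,0],"fingers":0.0854},{"delta_pos":[-0.043,0.025,0],"twist":[0,0,0],"fingers":0.0854}]'
python3 -m crank '[{"delta_pos":[-0.043,0.025,0],"twist":[0,0,0],"fingers":0.0854},{"delta_pos":[-0.043,0.025,0],"twist":[0,0,0],"fingers":0.0854},{"delta_pos":[0,0,0],"twist":[0,0,0],"fingers":0.0854},{"delta_pos":[0,0,0],"twist":[0,0,0],"fingers":0.0854}]'
python3 - <<'E'
from h import *
s=optics.snapshot("wrist"); cv2.imwrite("pics/w1.png",s["image"][:,:,::-1]); m=blue(s["image"])
cs,_=cv2.findContours(m,cv2.RETR_EXTERNAL,cv2.CHAIN_APPROX_NONE)
for c in cs:
    if cv2.contourArea(c)<100: continue
    P=onz(s,c[:,0],0.015,True)[:,:2]; print(c[:,0].mean(0).round(),P.mean(0).round(4),"rect",cv2.minAreaRect((P*1000).astype(np.float32)))
E
```

```text
clock: 1.75
position: [0.5022, -0.0065, 0.2454]
eef_rot: [2.222, 2.22, 0.001]
ft_force: [0.5, 0.8, 0.3]
grip_width: 0.085
clock: 2.15
position: [0.5515, -0.0914, 0.2443]
eef_rot: [-2.223, -2.217, 0.001]
ft_force: [-0.6, 0.5, -0.3]
grip_width: 0.0855
[306. 330.] [ 0.6815 -0.1134] rect ((682.1795043945312, -113.8480224609375), (31.901161193847656, 36.58877944946289), 89.51226806640625)
[378. 299.] [ 0.6443 -0.0362] rect ((644.0686645507812, -36.206764221191406), (36.44093704223633, 32.004112243652344), 20.38924217224121)
[303. 264.] [ 0.6045 -0.1142] rect ((605.0445556640625, -112.84904479980469), (34.24225616455078, 19.99835205078125), 24.875560760498047)
[376. 212.] [ 0.5514 -0.042 ] rect ((552.9910888671875, -41.097084045410156), (21.77997589111328, 32.35306167602539), 27.227558135986328)
[288. 195.] [ 0.5341 -0.1277] rect ((534.228271484375, -127.39241027832031), (32.68191909790039, 32.755855560302734), 9.668085098266602)
[330. 249.] [ 0.5983 -0.0867] rect ((615.890625, -78.13472747802734), (289.79833984375, 207.62088012695312), 6.218234062194824)
```

View pics/w1.png

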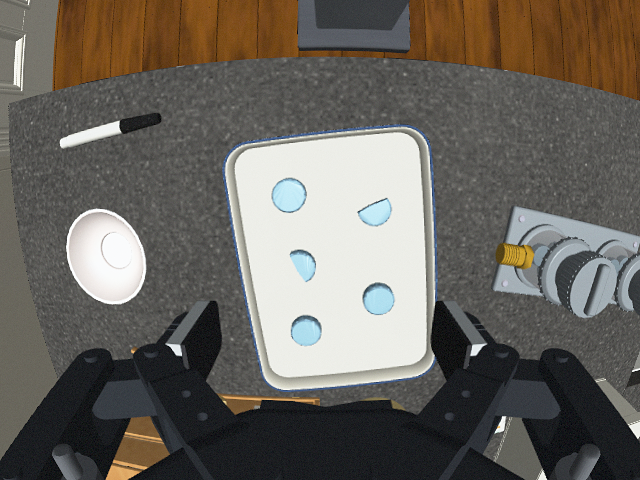

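The wrist view from above shows chipped tablets at (376,212) and (303,264), and whole ones at (289,195), (378,299) and (306,330). The dish is at (107,256), and the right cap at about (577,277). Next I'll get the flats' directions and the dish centre.

Run:
```python
from h import *
from scipy.optimize import least_squares
s=optics.snapshot("wrist"); m=blue(s["image"])
cs,_=cv2.findContours(m,cv2.RETR_EXTERNAL,cv2.CHAIN_APPROX_NONE)
for c in cs:
    if not 100<cv2.contourArea(c)<2000: continue
    P=onz(s,c[:,0],0.015,True)[:,:2]*1000
    h=cv2.convexHull(c)[:,0]; Q=onz(s,h,0.015,True)[:,:2]*1000
    # longest hull edge -> flat
    e=np.roll(Q,-1,0)-Q; L=np.linalg.norm(e,axis=1)
    (cx,cy),r=cv2.minEnclosingCircle(P.astype(np.float32))
    k=L.argmax(); t=e[k]/L[k]; 
    n=np.array([-t[1],t[0]]); ctr=P.mean(0); 
    if n@(Q[k]-ctr)<0:n=-n
    # inliers of flat & arc
    d=(P-Q[k])@n; arc=P[d<-3]
    o=least_squares(lambda p:np.hypot(*(arc-p[:2]).T)-16.6,ctr-3*n,loss="soft_l1").x
    flat=P[d>-1.2]; 
    print("edge",L[k].round(1),"circle fit",o.round(1),"normal deg",np.degrees(np.arctan2(n[1],n[0])).round(1),"flat dist",((Q[k]-o)@n).round(1),"encl",np.round((cx,cy,r),1))
im=s["image"]; hsv=cv2.cvtColor(im,cv2.COLOR_RGB2HSV); w=cv2.inRange(hsv,(0,0,150),(180,60,255)); w[:, :60]=0;w[:180]=0;w[:,160:]=0
c=max(cv2.findContours(w,cv2.RETR_EXTERNAL,cv2.CHAIN_APPROX_NONE)[0],key=cv2.contourArea)
P=onz(s,c[:,0],.036,True)[:,:2]*1000; print("dish",cv2.fitEllipse(P.astype(np.float32)))
z=im[100:400,200:460]; cv2.imwrite("pics/w1z.png",cv2.resize(z[:,:,::-1],None,fx=2,fy=2))
sc=optics.snapshot("scene");
```

```text
edge 10.1 circle fit [ 680.8 -113.5] normal deg 0.6 flat dist 18.8 encl [ 681.7 -113.9   18.7]
edge 10.6 circle fit [645.1 -35.8] normal deg 179.3 flat dist 17.7 encl [644.5 -36.7  18.2]
edge 15.6 circle fit [ 607.  -119.2] normal deg -64.1 flat dist 3.1 encl [ 606.9 -117.5   17.1]
edge 22.1 circle fit [547.4 -43.9] normal deg -152.7 flat dist 4.6 encl [548.3 -43.6  16.4]
edge 9.9 circle fit [ 534.4 -127.5] normal deg -0.4 flat dist 15.8 encl [ 534.3 -127.3   17. ]
edge 90.4 circle fit [ 596.4 -141.4] normal deg 96.2 flat dist 164.7 encl [615.9 -77.9 166.6]
dish ((592.9555053710938, -333.2679138183594), (107.8891830444336, 108.68734741210938), 68.12959289550781)
```

View pics/w1z.png

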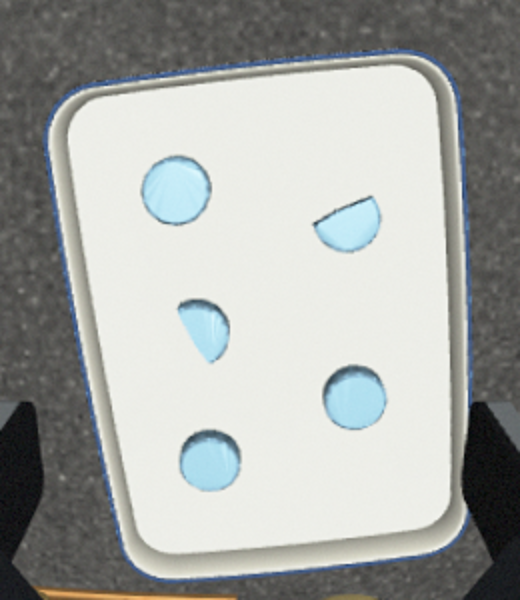

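```bash
python3 -m crank '[{"delta_pos":[0.049,-0.0015,0],"twist":[0,0,0],"fingers":0.052},{"delta_pos":[0,0,0.035],"twist":[0,0,-6.8],"fingers":0.052},{"delta_pos":[0,0,0.035],"twist":[0,0,-6.8],"fingers":0.052},{"delta_pos":[0,0,0.035],"twist":[0,0,-6.8],"fingers":0.052},{"delta_pos":[0,0,0.035],"twist":[0,0,-6.9],"fingers":0.052}]'
python3 -m crank '[{"delta_pos":[0,0,0],"twist":[0,0,0],"fingers":0.052}]'
cat > fit.py <<'E'
from h import *
from scipy.optimize import least_squares
import sys
s=optics.snapshot("wrist"); o=observe(); cv2.imwrite("pics/"+sys.argv[1],s["image"][:,:,::-1]); m=blue(s["image"])
print(o["position"].round(4), "tool x deg",np.degrees(np.arctan2(*R.from_rotvec(o["eef_rot"]).as_matrix()[[1,0],0])).round(1))
for c in cv2.findContours(m,cv2.RETR_EXTERNAL,cv2.CHAIN_APPROX_NONE)[0]:
    if not 100<cv2.contourArea(c)<9000: continue
    P=onz(s,c[:,0],0.015,True)[:,:2]*1000; r=cv2.minAreaRect(P.astype(np.float32))
    print(c[:,0].mean(0).round(),"mean",P.mean(0).round(1),"rect",np.round(r[0],1),np.round(r[1],1),round(r[2],1))
E
python3 fit.py w2.png
```

```text
clock: 2.8
position: [0.5496, -0.0396, 0.105]
eef_rot: [1.624, 2.687, 0.001]
ft_force: [0.4, 0.6, 0.2]
grip_width: 0.052
clock: 2.9
position: [0.5455, -0.0392, 0.1]
eef_rot: [-1.627, -2.675, 0.006]
ft_force: [-1.7, 0.3, -0.0]
grip_width: 0.0525
[ 0.5478 -0.0399  0.1033] tool x deg 117.3
[269. 376.] mean [641.7 -34.1] rect [641.9 -32.5] [39.2 25.8] 8.4
[369. 368.] mean [603.5  24.2] rect [604.5  24.4] [63.1  2.6] 6.1
[183. 281.] mean [ 603.3 -114.2] rect [ 603.6 -112.1] [36.  22.8] 25.5
[318. 262.] mean [550.6 -42.3] rect [552.3 -41.5] [23.1 32.2] 27.3
[206. 175.] mean [ 533.5 -126.6] rect [ 534.2 -126.7] [32.6 34.5] 24.3
[235. 181.] mean [ 535.7 -116.5] rect [603.1 -80.4] [264.5 210.6] 6.2
```

View pics/w2.png

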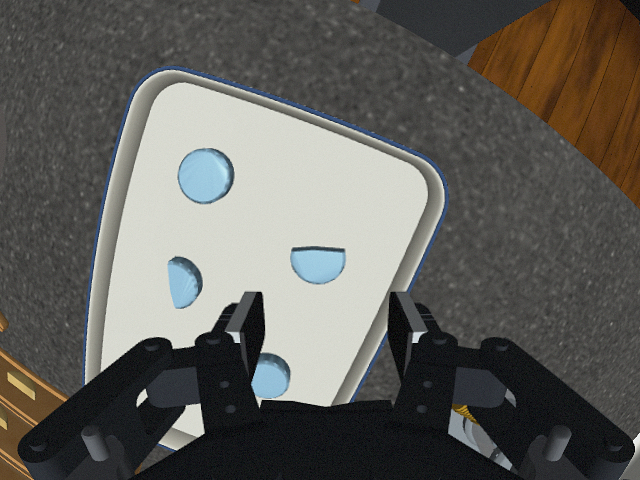

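```bash
python3 -m crank '[{"delta_pos":[-0.001,-0.001,0.02],"twist":[0,0,0],"fingers":0.045},{"delta_pos":[0,0,0.03],"twist":[0,0,0],"fingers":0.045},{"delta_pos":[0,0,0.025],"twist":[0,0,0],"fingers":0.045},{"delta_pos":[0,0,0.013],"twist":[0,0,0],"fingers":0.045},{"delta_pos":[0,0,0],"twist":[0,0,0],"fingers":0.045}]'; cp /dev/null /dev/null; python3 fit.py w3.png
```

```text
clock: 3.45
position: [0.5495, -0.0424, 0.0175]
eef_rot: [-1.636, -2.681, 0.0]
ft_force: [-0.4, -0.8, -0.2]
grip_width: 0.0452
[ 0.5504 -0.0427  0.0187] tool x deg 117.2
[131. 330.] mean [ 598.  -116.2] rect [ 599.  -118.4] [21.4 32.5] 61.3
[326. 317.] mean [549.4 -43.1] rect [551.4 -42.1] [25.3 32.8] 24.8
[156. 188.] mean [ 532.7 -125.3] rect [ 533.4 -125.9] [32.9 36.5] 27.2
[225. 170.] mean [ 523.4 -114.9] rect [594.4 -81.7] [248.2 216. ] 6.2cp: '/dev/null' and '/dev/null' are the same file
```

View pics/w3.png

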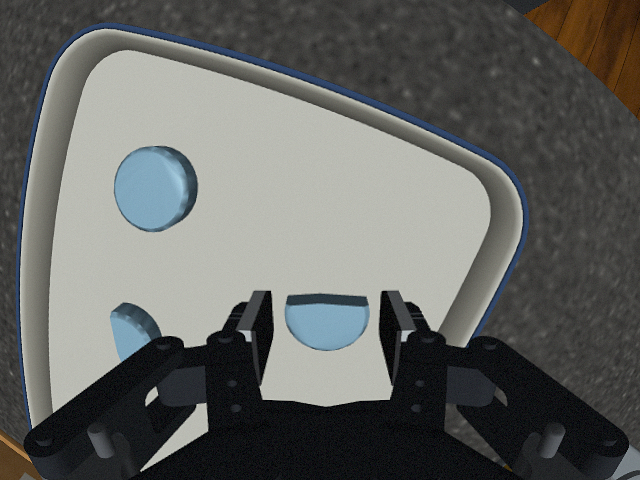

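The tablet is centred between the jaws at (326,317), with its flat parallel to the jaw motion. I'll go 3 mm lower and close.

```bash
python3 -m crank '[{"delta_pos":[0,0,0.003],"twist":[0,0,0],"fingers":0.045},{"delta_pos":[0,0,0],"twist":[0,0,0],"fingers":0.02},{"delta_pos":[0,0,0],"twist":[0,0,0],"fingers":0.02},{"delta_pos":[0,0,0],"twist":[0,0,0],"fingers":0.02},{"delta_pos":[0,0,0],"twist":[0,0,0],"fingers":0.02}]'; python3 fit.py w4.png
```

```text
clock: 4.0
position: [0.5512, -0.0431, 0.0164]
eef_rot: [1.634, 2.679, 0.003]
ft_force: [-0.1, 0.7, 5.1]
grip_width: 0.0313
[ 0.5512 -0.0431  0.0164] tool x deg 117.3
[134. 333.] mean [ 600.  -114.8] rect [ 600.8 -116.9] [25.8 34.1] 60.5
[326. 317.] mean [550.6 -44.3] rect [552.4 -43.3] [25.1 31.5] 24.9
[158. 185.] mean [ 532.7 -125.4] rect [ 533.1 -126. ] [32.9 36.8] 38.9
[219. 181.] mean [ 534.7 -117.4] rect [619.2 -79. ] [298.3 216.2] 6.2
```

View pics/w4.png

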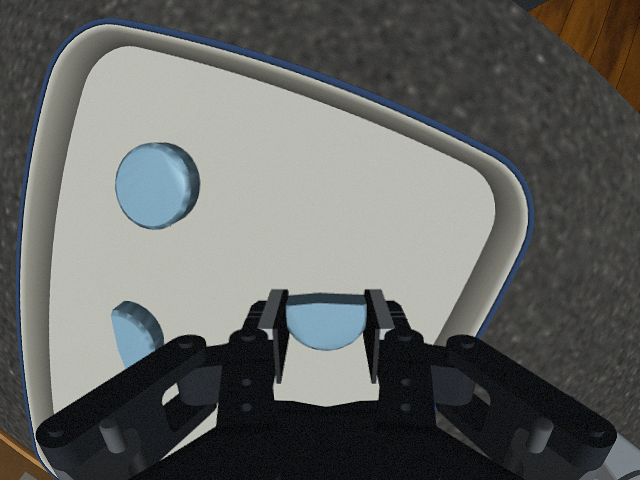

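```bash
python3 -m crank '[{"delta_pos":[0,0,-0.035],"twist":[0,0,0],"fingers":0.02},{"delta_pos":[0,0,-0.045],"twist":[0,0,0],"fingers":0.02},{"delta_pos":[-0.0466,-0.0148,0],"twist":[0,0,0],"fingers":0.02},{"delta_pos":[-0.0466,-0.0148,0],"twist":[0,0,0],"fingers":0.02},{"delta_pos":[-0.0466,-0.0148,0],"twist":[0,0,0],"fingers":0.02}]'
python3 -m crank '[{"delta_pos":[-0.0466,-0.0148,0],"twist":[0,0,0],"fingers":0.02},{"delta_pos":[-0.0466,-0.0148,0],"twist":[0,0,0],"fingers":0.02},{"delta_pos":[-0.0466,-0.0148,0],"twist":[0,0,0],"fingers":0.02},{"delta_pos":[0,0,0],"twist":[0,0,0],"fingers":0.02},{"delta_pos":[0,0,0],"twist":[0,0,0],"fingers":0.02}]'
cat > dish.py <<'E'
from h import *
import sys
s=optics.snapshot("wrist"); cv2.imwrite("pics/"+sys.argv[1],s["image"][:,:,::-1]); print(observe()["position"])
E
python3 dish.py w5.png
```

```text
clock: 4.55
position: [0.5747, -0.1888, 0.0952]
eef_rot: [1.633, 2.682, 0.001]
ft_force: [0.8, 0.5, -0.7]
grip_width: 0.0314
clock: 5.05
position: [0.6072, -0.3172, 0.0931]
eef_rot: [-1.681, -2.652, 0.029]
ft_force: [0.0, 0.3, -0.4]
grip_width: 0.0311
[ 0.60726742 -0.31616484  0.09347418]
```

View pics/w5.png

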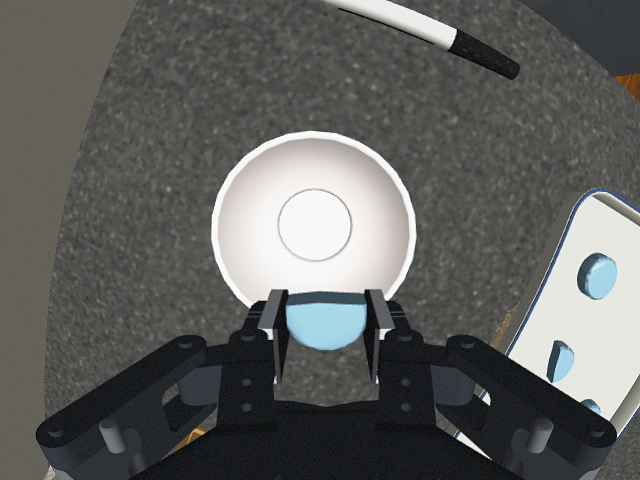

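```bash
cat > dm.py <<'E'
from h import *
s=optics.snapshot("wrist"); o=observe(); T=R.from_rotvec(o["eef_rot"]).as_matrix(); print("pos",o["position"].round(4),"toolx",T[:,0].round(3),"z",T[:,2].round(3))
hsv=cv2.cvtColor(s["image"],cv2.COLOR_RGB2HSV); w=cv2.inRange(hsv,(0,0,150),(180,60,255))
for c in cv2.findContours(w,cv2.RETR_EXTERNAL,cv2.CHAIN_APPROX_NONE)[0]:
    if cv2.contourArea(c)<3000: continue
    P=onz(s,c[:,0],.036,True)[:,:2]*1000; P=P[P[:,0]<P[:,0].mean()+25]; e=cv2.fitEllipse(P.astype(np.float32)); print(c[:,0].mean(0).round(),np.round(e[0],1),np.round(e[1],1))
E
python3 dm.py
python3 -c "
from h import *
s=optics.snapshot('wrist');print(onz(s,[(315,225)],.005,True))"
```

```text
pos [ 0.6073 -0.3156  0.0938] toolx [-0.429  0.903 -0.009] z [-0.01  -0.015 -1.   ]
[594. 292.] [-101.  -490.5] [ 214.2 1327.5]
[312. 225.] [ 584.9 -334.6] [ 90.9 108.4]
[[ 0.59294197 -0.33134916  0.005     ]]
```

The dish floor circle is at (315,225), which puts the centre at about (0.592,-0.332). The arm stopped about 17 mm short of the intended point because the rows were speed-limited. I'll correct that and lower.

```bash
python3 -m crank '[{"delta_pos":[-0.008,-0.012,0.01],"twist":[0,0,0],"fingers":0.02},{"delta_pos":[0,0,0.022],"twist":[0,0,0],"fingers":0.02},{"delta_pos":[0,0,0.02],"twist":[0,0,0],"fingers":0.02},{"delta_pos":[0,0,0],"twist":[0,0,0],"fingers":0.045},{"delta_pos":[0,0,0],"twist":[0,0,0],"fingers":0.045}]'
python3 -m crank '[{"delta_pos":[0,0,0],"twist":[0,0,0],"fingers":0.045}]'
python3 dm.py; python3 dish.py w6.png
```

```text
clock: 5.7
position: [0.6018, -0.3252, 0.0418]
eef_rot: [-1.693, -2.646, 0.039]
ft_force: [1.2, 0.8, 0.1]
grip_width: 0.0451
clock: 5.8
position: [0.6031, -0.326, 0.0439]
eef_rot: [1.691, 2.643, -0.039]
ft_force: [-0.2, -0.1, 0.7]
grip_width: 0.0449
pos [ 0.6032 -0.3262  0.0442] toolx [-0.419  0.908 -0.017] z [-0.01  -0.023 -1.   ]
[618. 360.] [ 563.2 -166.3] [ 64.  121.1]
[324. 277.] [ 578.4 -336.9] [ 78.1 107. ]
[ 0.60327701 -0.32622829  0.04421107]
```

View pics/w6.png

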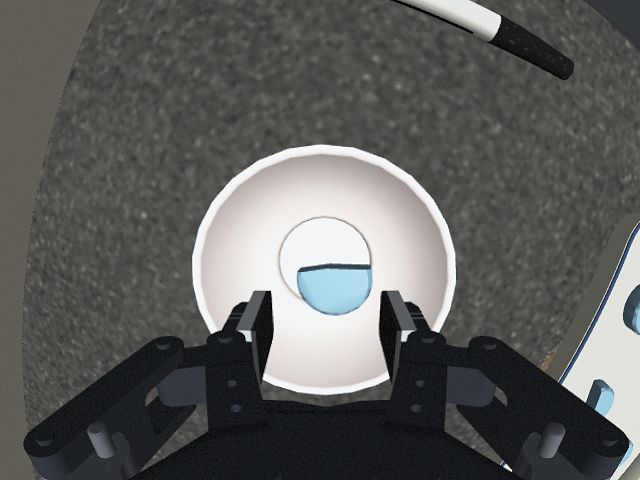

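The tablet lies on the dish floor at (335,290). The orientation drifted slightly, so I'm checking the joints.

Run:
```python
from h import *
o=observe(); print(o["joint_pos"].round(3)); T=R.from_rotvec(o["eef_rot"])
for yaw in (90,28,208):
    a=np.radians(yaw); x=np.array([np.cos(a),np.sin(a),0]);z=np.array([0,0,-1.]);y=np.cross(z,x)
    G=R.from_matrix(np.c_[x,y,z]); print(yaw,np.degrees((T.inv()*G).as_rotvec()).round(1))
d=np.array([.607,-.117,.1])-o["position"]; print(d)
```

```text
[-0.567  0.49   1.272 -0.025  1.375 -2.565]
90 [-0.8  1.2 24.8]
28 [-0.1  1.6 86.8]
208 [ -1.6  -0.1 -93.2]
[0.00372299 0.20922829 0.05578893]
```

Joint 6 is at its limit (-2.57) here, which explains the drift. Yaw is j1 − j6, so the next grasp at yaw 28° is well clear of it. I'm lifting out and going to the second tablet.

```bash
python3 -m crank '[{"delta_pos":[0,0,-0.045],"twist":[0,0,0],"fingers":0.045},{"delta_pos":[0,0,-0.015],"twist":[0,1.6,0],"fingers":0.045},{"delta_pos":[0.038,0.018,0],"twist":[0,0,0],"fingers":0.045},{"delta_pos":[0.038,0.018,0],"twist":[0,0,0],"fingers":0.045},{"delta_pos":[0.038,0.018,0],"twist":[0,0,0],"fingers":0.045}]'
python3 -m crank '[{"delta_pos":[0.038,0.018,0],"twist":[0,0,8.5],"fingers":0.045},{"delta_pos":[0,0,0],"twist":[0,0,8.5],"fingers":0.045},{"delta_pos":[0,0,0],"twist":[0,0,8.5],"fingers":0.045},{"delta_pos":[0,0,0],"twist":[0,0,8.5],"fingers":0.045},{"delta_pos":[0,0,0],"twist":[0,0,8.5],"fingers":0.045}]'
python3 -m crank '[{"delta_pos":[0,0,0],"twist":[0,0,8.5],"fingers":0.045},{"delta_pos":[0,0,0],"twist":[0,0,8.5],"fingers":0.045},{"delta_pos":[0,0,0],"twist":[0,0,8.5],"fingers":0.045},{"delta_pos":[0,0,0],"twist":[0,0,8.5],"fingers":0.045},{"delta_pos":[0,0,0],"twist":[0,0,8.5],"fingers":0.045}]'
python3 fit.py w7.png; python3 dm.py
```

```text
clock: 6.4
position: [0.6066, -0.1958, 0.1041]
eef_rot: [-1.69, -2.625, 0.017]
ft_force: [0.4, -0.2, -0.8]
grip_width: 0.0452
clock: 6.9
position: [0.6073, -0.1544, 0.104]
eef_rot: [-2.535, -1.831, 0.028]
ft_force: [-0.1, -0.5, -0.4]
grip_width: 0.0447
clock: 7.4
position: [0.6072, -0.1547, 0.1039]
eef_rot: [-3.033, -0.789, 0.034]
ft_force: [-0.2, -0.8, 0.1]
grip_width: 0.0449
[ 0.6072 -0.1547  0.1039] tool x deg 29.0
[204. 419.] mean [ 588.8 -324.4] rect [ 588.4 -324.4] [ 6.7 33. ] 24.2
[460. 257.] mean [ 682.1 -113.5] rect [ 682.2 -113.4] [32.6 36.6] 76.3
[359. 199.] mean [ 606.3 -114.5] rect [ 605.5 -112.7] [32.4 19.8] 29.7
[245. 161.] mean [ 535.6 -127.3] rect [ 535.9 -127.5] [33.9 32.6] 27.4
[475. 123.] mean [644.7 -37. ] rect [645.  -36.5] [35.7 32.9] 29.9
[559. 156.] mean [715.1 -17.3] rect [718.4 -24.2] [112.9 245.5] 44.8
[217. 194.] mean [ 527.  -154.6] rect [ 532.6 -155.6] [105.5 235.1] 56.1
pos [ 0.6072 -0.1547  0.1038] toolx [ 0.87   0.493 -0.019] z [-0.023  0.002 -1.   ]
[376. 158.] [582.6 -85.6] [161.4 207.3]
[222. 192.] [ 488.8 -192.8] [51.7 56.1]
```

View pics/w7.png

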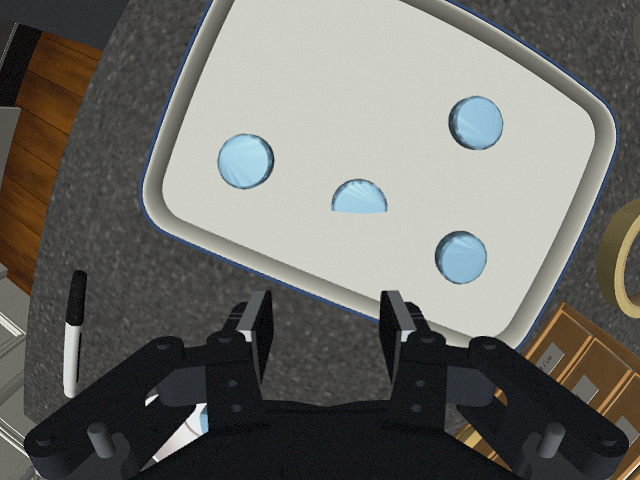

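```bash
cat > lvl.py <<'E'
from h import *
import sys
o=observe(); T=R.from_rotvec(o["eef_rot"]); a=np.radians(float(sys.argv[1])); x=np.array([np.cos(a),np.sin(a),0]);z=np.array([0,0,-1.]);y=np.cross(z,x)
G=R.from_matrix(np.c_[x,y,z]); print("pos",o["position"].round(4),"twist",np.degrees((T.inv()*G).as_rotvec()).round(2),"j",o["joint_pos"].round(2),"F",o["ft_force"].round(1))
if len(sys.argv)>2: print("delta if levelled",G.inv().apply(np.array(eval(sys.argv[2]))-o["position"]).round(4))
E
python3 lvl.py 29.7 "[.6079,-.1168,.013]"
```

```text
pos [ 0.6072 -0.1547  0.1038] twist [-0.74  1.11 -0.17] j [-0.34  0.34  1.36 -0.01  1.47 -0.85] F [ 0.2  0.4 -0.1]
delta if levelled [ 0.0194 -0.0326  0.0908]
```

```bash
python3 -m crank '[{"delta_pos":[0,0,0],"twist":[-0.7,1.1,-0.2],"fingers":0.045},{"delta_pos":[0.0194,-0.0326,0],"twist":[0,0,0],"fingers":0.045},{"delta_pos":[0,0,0.03],"twist":[0,0,0],"fingers":0.045},{"delta_pos":[0,0,0.028],"twist":[0,0,0],"fingers":0.045},{"delta_pos":[0,0,0.01],"twist":[0,0,0],"fingers":0.045}]'; python3 lvl.py 29.7 "[.6079,-.1168,.013]"; python3 fit.py w8.png
```

```text
clock: 8.0
position: [0.605, -0.1156, 0.0316]
eef_rot: [-3.031, -0.808, 0.01]
ft_force: [-0.3, -0.2, -0.6]
grip_width: 0.0447
pos [ 0.605  -0.1156  0.0316] twist [-0.34  0.28  0.16] j [-0.28  0.37  1.47  0.    1.31 -0.8 ] F [-0.3 -0.2 -0.6]
delta if levelled [0.0019 0.0024 0.0186]
[ 0.6048 -0.1157  0.0308] tool x deg 29.8
[459. 339.] mean [ 669.8 -100.8] rect [ 669.7 -100.3] [14.4  8.9] 16.2
[609. 339.] mean [762.3 -60.2] rect [762.1 -61.2] [ 3.8 75.1] 6.0
[328. 299.] mean [ 605.4 -112.9] rect [ 605.  -111.6] [32.8 23.3] 29.8
[177. 244.] mean [ 536.3 -124.6] rect [ 536.  -126.2] [35.6 33. ] 48.6
[495. 190.] mean [643.  -35.8] rect [644.6 -36.1] [35.8 32.8] 30.6
[544.  61.] mean [636.2  29.1] rect [642.8  29.9] [119.9   2.4] 6.2
[ 81. 188.] mean [ 477.8 -129.9] rect [ 477.4 -126.8] [ 46.3 173. ] 24.8
```

View pics/w8.png

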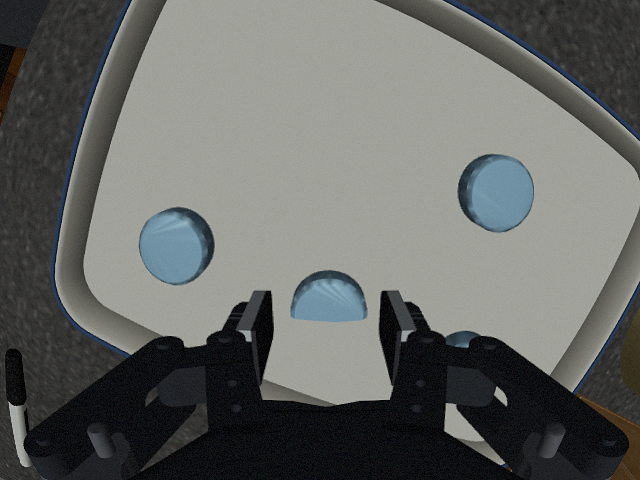

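The tablet at (329,299) sits between the pads. I'll shift slightly, go down and close.

```bash
python3 -m crank '[{"delta_pos":[0.0014,0.002,0.009],"twist":[-0.3,0.3,0],"fingers":0.045},{"delta_pos":[0,0,0.0075],"twist":[0,0,0],"fingers":0.045},{"delta_pos":[0,0,0],"twist":[0,0,0],"fingers":0.02},{"delta_pos":[0,0,0],"twist":[0,0,0],"fingers":0.02},{"delta_pos":[0,0,0],"twist":[0,0,0],"fingers":0.02}]'; python3 -m crank '[{"delta_pos":[0,0,0],"twist":[0,0,0],"fingers":0.02}]'; python3 lvl.py 29.7 "[.6079,-.1168,.013]"; python3 fit.py w9.png
```

```text
clock: 8.55
position: [0.61, -0.1178, 0.0189]
eef_rot: [3.034, 0.805, 0.009]
ft_force: [0.9, 0.3, -0.7]
grip_width: 0.0305
clock: 8.65
position: [0.6098, -0.1177, 0.0187]
eef_rot: [3.034, 0.805, 0.008]
ft_force: [-0.0, 0.2, -0.5]
grip_width: 0.0308
pos [ 0.6098 -0.1177  0.0187] twist [ 0.2  -0.26  0.01] j [-0.28  0.38  1.48  0.    1.27 -0.8 ] F [-0.   0.2 -0.5]
delta if levelled [-0.0012 -0.0017  0.0057]
[ 0.6097 -0.1176  0.0186] tool x deg 29.7
[478. 390.] mean [ 694.6 -117.9] rect [ 694.2 -118.1] [ 5.2 10.4] 80.1
[611. 355.] mean [764.1 -68.4] rect [764.2 -69.2] [ 3.1 63.1] 6.0
[327. 301.] mean [ 607.4 -111.2] rect [ 606.6 -110.4] [30.9 23.6] 29.5
[156. 243.] mean [ 536.4 -124.2] rect [ 535.1 -126.1] [33.  35.2] 13.5
[501. 183.] mean [642.6 -36. ] rect [644.7 -36.3] [35.8 33. ] 30.9
[566.  52.] mean [642.3  30.4] rect [646.2  30.9] [89.3  2.5] 6.2
[ 57. 198.] mean [ 479.7 -135.9] rect [ 479.3 -133.2] [ 51.9 168.8] 28.3
```

View pics/w9.png

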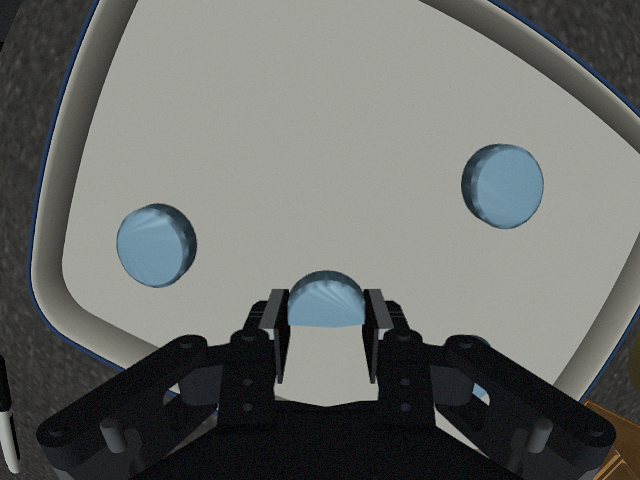

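Grasp checks out: width 30.8 mm, with the flat about 5 mm to the +y side of the TCP as intended. Lifting, then on to the dish.

```bash
python3 -m crank '[{"delta_pos":[0,0,-0.035],"twist":[0,0,0],"fingers":0.02},{"delta_pos":[0,0,-0.045],"twist":[0,0,0],"fingers":0.02},{"delta_pos":[0,0,0],"twist":[0,0,0],"fingers":0.02}]'; python3 lvl.py 29.7 "[.596,-.340,.10]"
```

```text
clock: 9.0
position: [0.6136, -0.1187, 0.1067]
eef_rot: [3.027, 0.803, 0.027]
ft_force: [-0.5, -0.3, 1.7]
grip_width: 0.0304
pos [ 0.6136 -0.1187  0.1067] twist [ 0.79 -0.83  0.02] j [-0.28  0.3   1.4   0.    1.42 -0.8 ] F [-0.5 -0.3  1.7]
delta if levelled [-0.125   0.1835  0.0067]
```

```bash
python3 -m crank '[{"delta_pos":[-0.021,0.0305,0],"twist":[0,0,0],"fingers":0.02},{"delta_pos":[-0.021,0.0305,0],"twist":[0,0,0],"fingers":0.02},{"delta_pos":[-0.021,0.0305,0],"twist":[0,0,0],"fingers":0.02},{"delta_pos":[-0.021,0.0305,0],"twist":[0,0,0],"fingers":0.02},{"delta_pos":[-0.021,0.0305,0],"twist":[0,0,0],"fingers":0.02}]';python3 -m crank '[{"delta_pos":[-0.021,0.0305,0],"twist":[0,0,0],"fingers":0.02},{"delta_pos":[0,0,0],"twist":[0,0,0],"fingers":0.02}]'; python3 lvl.py 29.7 "[.596,-.340,.045]"; python3 fit.py w10.png
```

```text
clock: 9.5
position: [0.5932, -0.3034, 0.0981]
eef_rot: [3.035, 0.805, 0.007]
ft_force: [1.0, -0.5, 0.1]
grip_width: 0.0308
clock: 9.7
position: [0.5891, -0.344, 0.0978]
eef_rot: [3.035, 0.796, 0.006]
ft_force: [0.6, -0.1, -0.7]
grip_width: 0.0306
pos [ 0.5891 -0.344   0.0978] twist [ 0.29 -0.13 -0.31] j [-0.61  0.44  1.23 -0.    1.46 -1.12] F [ 0.6 -0.1 -0.7]
delta if levelled [ 0.008  -0.0001  0.0528]
[ 0.5896 -0.3414  0.0977] tool x deg 29.5
[326. 303.] mean [ 605.3 -370.5] rect [ 603.9 -367.8] [49.9 37.8] 29.2
[353. 237.] mean [ 598.2 -325.3] rect [ 600.2 -324.7] [22.4 35.7] 24.9
[600.  45.] mean [ 681.2 -118.9] rect [ 681.1 -118.7] [42.1 32.7] 51.2
[528.  66.] mean [ 644.  -171.7] rect [ 656.2 -170.3] [194.2   3.5] 6.6
```

View pics/w10.png

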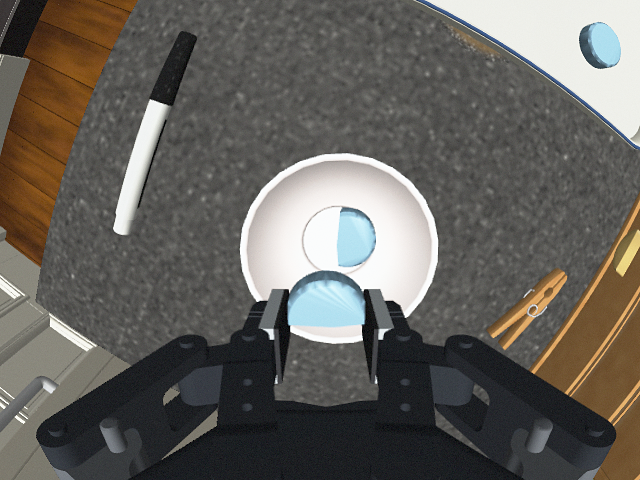

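```bash
python3 -m crank '[{"delta_pos":[0.003,0,0.02],"twist":[0,0,0],"fingers":0.02},{"delta_pos":[0,0,0.02],"twist":[0,0,0],"fingers":0.02},{"delta_pos":[0,0,0.011],"twist":[0,0,0],"fingers":0.02},{"delta_pos":[0,0,0],"twist":[0,0,0],"fingers":0.045},{"delta_pos":[0,0,0],"twist":[0,0,0],"fingers":0.045}]';python3 -m crank '[{"delta_pos":[0,0,0],"twist":[0,0,0],"fingers":0.045},{"delta_pos":[0,0,-0.045],"twist":[0,0,0],"fingers":0.045},{"delta_pos":[0,0,-0.045],"twist":[0,0,0],"fingers":0.045},{"delta_pos":[0,0,0],"twist":[0,0,0],"fingers":0.045}]'; python3 fit.py w11.png
```

```text
clock: 10.25
position: [0.5935, -0.3369, 0.0475]
eef_rot: [3.034, 0.806, 0.007]
ft_force: [0.1, 0.2, 0.4]
grip_width: 0.0449
clock: 10.65
position: [0.5968, -0.3401, 0.1488]
eef_rot: [3.021, 0.801, 0.026]
ft_force: [1.4, -0.2, 1.0]
grip_width: 0.0447
[ 0.5956 -0.3392  0.1452] tool x deg 29.7
[322. 213.] mean [ 589.6 -327.6] rect [ 590.4 -327.9] [42.6 35.2] 9.2
[553.  52.] mean [ 682.  -117.9] rect [ 681.8 -117.6] [39.7 32.5] 48.8
[517.  72.] mean [ 671.2 -146.2] rect [ 671.6 -148.1] [285.4 114.6] 36.4
```

View pics/w11.png

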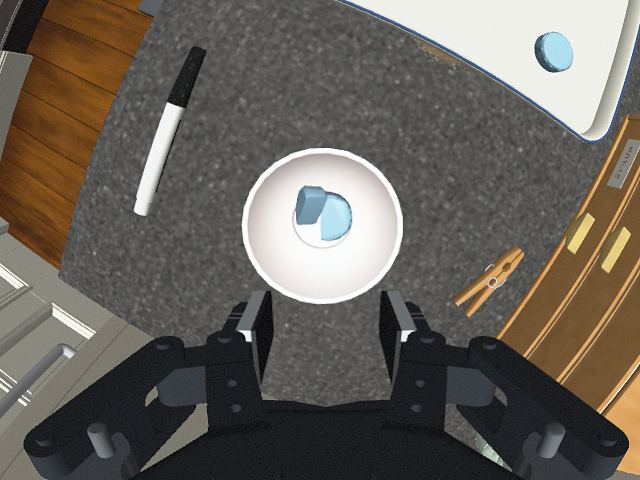

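Both broken pieces are in the dish at (322,213). Next I'm moving to the dosing unit.

```bash
python3 -m crank '[{"delta_pos":[0.0205,-0.0406,-0.01],"twist":[0,0,0],"fingers":0.0854},{"delta_pos":[0.0205,-0.0406,-0.01],"twist":[0,0,0],"fingers":0.0854},{"delta_pos":[0.0205,-0.0406,-0.01],"twist":[0,0,0],"fingers":0.0854},{"delta_pos":[0.0205,-0.0406,-0.01],"twist":[0,0,0],"fingers":0.0854},{"delta_pos":[0.0205,-0.0406,-0.01],"twist":[0,0,0],"fingers":0.0854}]';python3 -m crank '[{"delta_pos":[0.0205,-0.0406,-0.01],"twist":[0,0,0],"fingers":0.0854},{"delta_pos":[0.0205,-0.0406,-0.01],"twist":[0,0,0],"fingers":0.0854},{"delta_pos":[0.0205,-0.0406,-0.01],"twist":[0,0,0],"fingers":0.0854},{"delta_pos":[0.0205,-0.0406,-0.01],"twist":[0,0,0],"fingers":0.0854},{"delta_pos":[0.0205,-0.0406,-0.01],"twist":[0,0,0],"fingers":0.0854}]'; python3 -m crank '[{"delta_pos":[0.0205,-0.0406,-0.01],"twist":[0,0,0],"fingers":0.0854},{"delta_pos":[0.0205,-0.0406,0],"twist":[0,0,0],"fingers":0.0854},{"delta_pos":[0.0205,-0.0406,0],"twist":[0,0,0],"fingers":0.0854},{"delta_pos":[0,0,0],"twist":[0,0,0],"fingers":0.0854},{"delta_pos":[0,0,0],"twist":[0,0,0],"fingers":0.0854}]'; python3 dish.py w12.png; python3 lvl.py 29.7
```

```text
clock: 11.2
position: [0.5804, -0.1085, 0.1872]
eef_rot: [3.035, 0.804, 0.007]
ft_force: [0.1, 0.0, -0.1]
grip_width: 0.0853
clock: 11.7
position: [0.5685, 0.1187, 0.2371]
eef_rot: [3.035, 0.805, 0.007]
ft_force: [1.1, -1.2, 0.2]
grip_width: 0.0855
clock: 12.2
position: [0.5617, 0.254, 0.2461]
eef_rot: [3.033, 0.808, 0.005]
ft_force: [-0.6, -0.5, 0.7]
grip_width: 0.0856
[0.56199876 0.25290969 0.24623309]
pos [0.562  0.2529 0.2462] twist [ 0.2  -0.16  0.03] j [ 0.33  0.23  1.2  -0.    1.7  -0.19] F [-0.5 -0.9 -0.8]
```

View pics/w12.png

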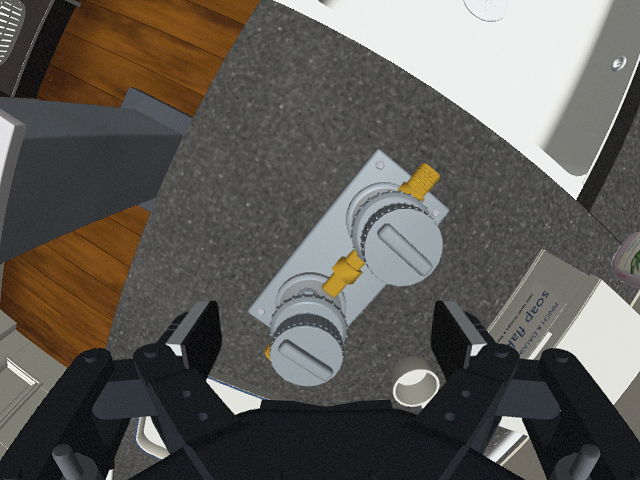

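The left cap's top disc is near (404,245), with the bar running from (382,228) to (428,275). The right cap is near (307,350).

Run:
```python
import cv2
im=cv2.imread("pics/w12.png"); cv2.imwrite("pics/z12.png",cv2.resize(im[160:400,250:460],None,fx=2.5,fy=2.5,interpolation=cv2.INTER_CUBIC)); cv2.imwrite("pics/z12l.png",cv2.resize(im[185:300,340:460],None,fx=5,fy=5,interpolation=cv2.INTER_CUBIC))
```

```text
(no output)
```

View pics/z12.png

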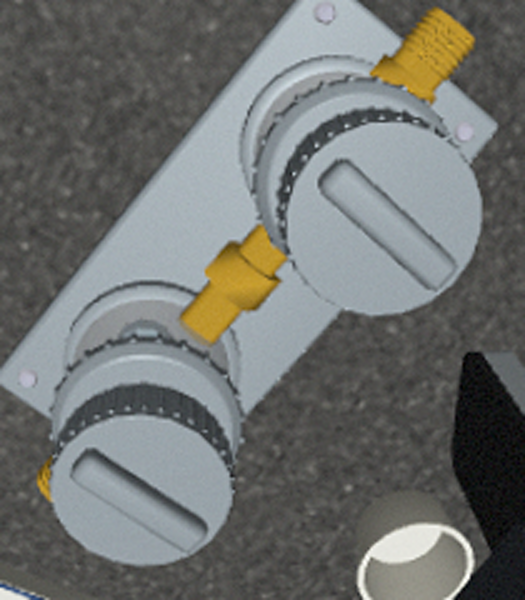

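View pics/z12l.png

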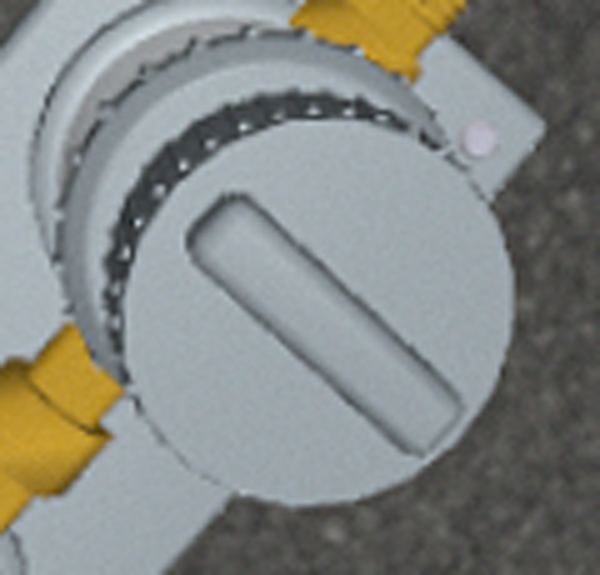

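```bash
cat > m12.py <<'E'
from h import *
s=optics.snapshot("wrist")
L=np.array([(515,290),(490,390),(400,480),(310,505),(230,490),(140,410),(122,330),(150,225),(240,145),(330,118),(440,155)])/5+[340,185]
Rr=np.array([(52,475),(70,530),(145,565),(215,530),(235,465),(190,430),(140,415),(90,432)])/2.5+[250,160]
for n,p in (("L",L),("R",Rr)):
    P=onz(s,p,.114,True)[:,:2]*1000; A=np.c_[2*P,np.ones(len(P))]; q=np.linalg.lstsq(A,(P**2).sum(1),rcond=None)[0]; print(n,q[:2].round(1),"r",np.sqrt(q[2]+q[0]**2+q[1]**2).round(1))
b=onz(s,np.array([(212,217),(442,430)])/5+[340,185],.123,True)*1000; d=b[1]-b[0]; print("bar",b.round(1),np.linalg.norm(d),np.degrees(np.arctan2(d[1],d[0])))
f=onz(s,[(380,152),(250,310)],.010,True)*1000; d=f[0]-f[1]; print("foot edge",f.round(1),np.linalg.norm(d),"yaw",np.degrees(np.arctan2(-d[0],d[1])))
sc=optics.snapshot("scene"); print(proj(sc,[[.618,.27,.114],[.598,.151,.114]]))
cv2.imwrite("pics/s12.png",cv2.resize(sc["image"][170:290,210:330,::-1],None,fx=5,fy=5,interpolation=cv2.INTER_CUBIC))
E
python3 m12.py
```

```text
L [618.5 274.3] r 30.0
R [601.2 156.3] r 29.9
bar [[593.6 280.2 123. ]
 [641.  270.3 123. ]] 48.48252051232543 -11.856975573772546
foot edge [[580.5 330.8  10. ]
 [545.8 116.1  10. ]] 217.41628086545612 yaw -9.177545080061812
[[257.25329182 202.32060557]
 [275.04041232 216.54792965]]
```

View pics/s12.png

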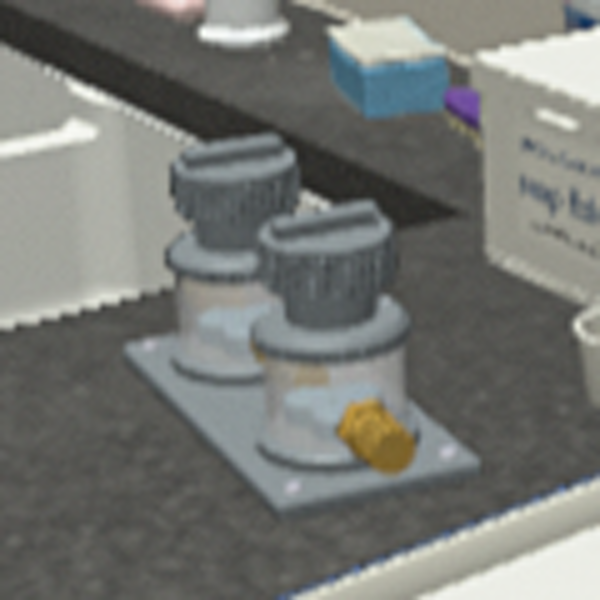

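Sizes check out: radius 30 mm, caps 119 mm apart, bar 48.5 mm, top at the expected height. The left cap is at (0.6185,0.2743) with yaw −11.9°, and the unit's yaw is about −8.7°. I'm moving over it and will grip the skirt.

```bash
python3 -m crank '[{"delta_pos":[0.03,0.0047,0.01],"twist":[0.1,-0.1,0],"fingers":0.0854},{"delta_pos":[0.03,0.0047,0.02],"twist":[0,0,0],"fingers":0.0854},{"delta_pos":[0,0,0.02],"twist":[0,0,0],"fingers":0.0854},{"delta_pos":[0,0,0],"twist":[0,0,0],"fingers":0.0854},{"delta_pos":[0,0,0],"twist":[0,0,0],"fingers":0.0854}]';  python3 lvl.py 29.7 "[.6185,.2743,.097]"; python3 dish.py w13.png
```

```text
clock: 12.85
position: [0.6191, 0.2734, 0.1967]
eef_rot: [3.037, 0.802, 0.001]
ft_force: [-0.4, -0.4, 0.4]
grip_width: 0.0853
pos [0.6191 0.2734 0.1967] twist [ 0.05 -0.04 -0.1 ] j [ 0.33  0.38  1.11 -0.    1.65 -0.18] F [-0.4 -0.4  0.4]
delta if levelled [-0.0001 -0.0011  0.0997]
[0.61944383 0.27378077 0.19829722]
```

View pics/w13.png

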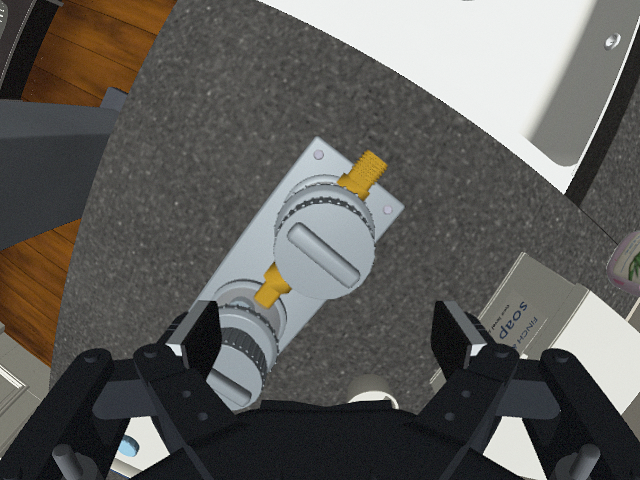

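```bash
python3 -c "
from h import *
s=optics.snapshot('wrist'); print(onz(s,[(325,248.5)],.114,True))"; python3 -m crank '[{"delta_pos":[0,0,0.03],"twist":[0,0,0],"fingers":0.0854},{"delta_pos":[0,-0.001,0.03],"twist":[0,0,0],"fingers":0.0854},{"delta_pos":[0,0,0.025],"twist":[0,0,0],"fingers":0.0854},{"delta_pos":[0,0,0.014],"twist":[0,0,0],"fingers":0.0854},{"delta_pos":[0,0,0],"twist":[0,0,0],"fingers":0.0854}]';  python3 lvl.py 29.7 "[.6185,.2743,.097]"; python3 dish.py w14.png
```

```text
[[0.61756261 0.2784698  0.114     ]]
clock: 13.45
position: [0.6178, 0.2752, 0.0965]
eef_rot: [3.036, 0.805, -0.001]
ft_force: [-0.2, 0.4, -0.5]
grip_width: 0.0855
pos [0.6178 0.2752 0.0965] twist [ 0.03  0.05 -0.  ] j [ 0.34  0.43  1.25 -0.    1.47 -0.18] F [-0.2  0.4 -0.5]
delta if levelled [ 0.0002  0.0011 -0.0005]
[0.61876915 0.27554913 0.09847744]
```

View pics/w14.png

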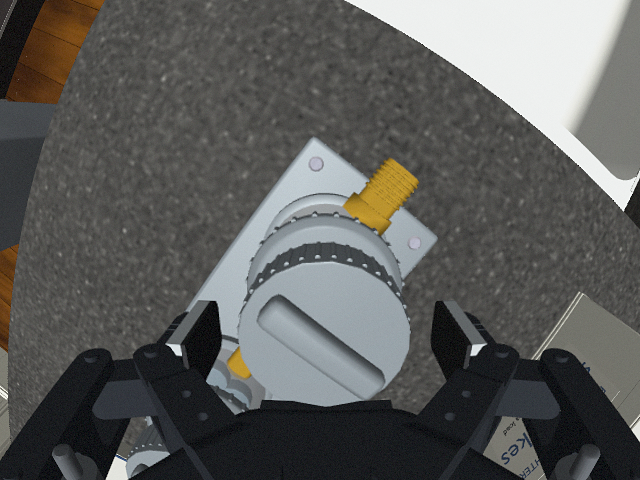

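Run:
```python
from h import *
im=cv2.imread("pics/w14.png"); s=optics.snapshot("wrist"); o=observe()
P=[(239,335),(410,333),(324,262),(262,295),(390,292),(240,350),(409,350),(246,305),(402,305)]
Q=onz(s,P,.114,True)[:,:2]*1000; A=np.c_[2*Q,np.ones(len(Q))]; q=np.linalg.lstsq(A,(Q**2).sum(1),rcond=None)[0]; print(q[:2],np.sqrt(q[2]+q[0]**2+q[1]**2), o["position"])
c=np.r_[q[:2]/1000,.114]
T=R.from_rotvec(o["eef_rot"]); print("cap in tool",T.inv().apply(c-o["position"]))
cv2.imwrite("pics/z14.png",cv2.resize(im[230:410,220:430],None,fx=3,fy=3,interpolation=cv2.INTER_CUBIC))
```

```text
[619.99720747 274.24429926] 30.561123643664153 [0.61957635 0.27582304 0.09980754]
cap in tool [-0.00034944  0.00160284 -0.01419169]
```

View pics/z14.png

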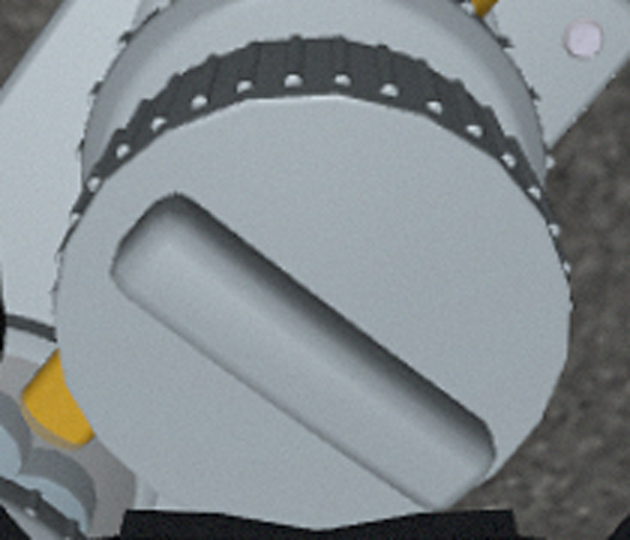

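The cap is within about 1.5 mm of the jaw centre. I'll nudge +1 mm in y and close.

```bash
python3 -m crank '[{"delta_pos":[0,0.001,0],"twist":[0,0,0],"fingers":0.045},{"delta_pos":[0,0,0],"twist":[0,0,0],"fingers":0.045},{"delta_pos":[0,0,0],"twist":[0,0,0],"fingers":0.045},{"delta_pos":[0,0,0],"twist":[0,0,0],"fingers":0.045}]';  python3 lvl.py 29.7 "[.6185,.2743,.097]"; python3 -c "
from bench import *
print(observe()['ft_torque'])"; python3 dish.py w15.png
```

```text
clock: 13.95
position: [0.6185, 0.2738, 0.1008]
eef_rot: [3.035, 0.805, 0.001]
ft_force: [-6.0, -4.4, 7.2]
grip_width: 0.0592
pos [0.6185 0.2738 0.1008] twist [ 0.12 -0.   -0.  ] j [ 0.33  0.43  1.24 -0.    1.47 -0.18] F [-6.  -4.4  7.2]
delta if levelled [ 0.0003 -0.0004  0.0038]
[-0.65615443  1.09143069 -0.05678199]
[0.61847551 0.27380826 0.10080321]
```

View pics/w15.png

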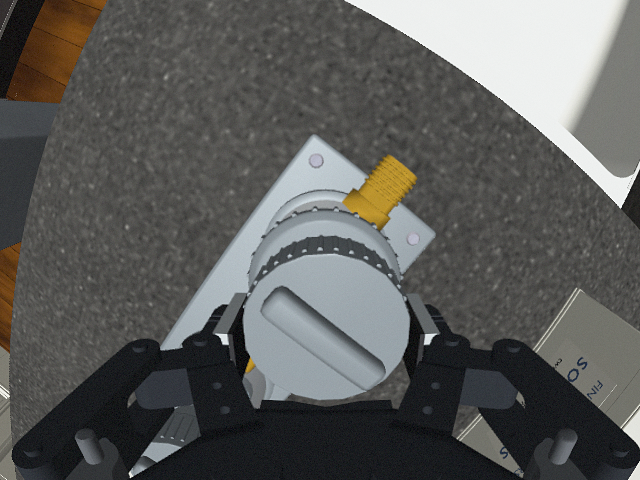

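Gripped at 59 mm. Trying counter-clockwise as seen from above (tool z negative), about 24°, then looking.

```bash
python3 -m crank '[{"delta_pos":[0,0,0],"twist":[0,0,-8],"fingers":0.045},{"delta_pos":[0,0,0],"twist":[0,0,-8],"fingers":0.045},{"delta_pos":[0,0,0],"twist":[0,0,-8],"fingers":0.045},{"delta_pos":[0,0,0],"twist":[0,0,0],"fingers":0.045}]';  python3 lvl.py 53.7 "[.6185,.2743,.097]"; python3 -c "
from bench import *
print(observe()['ft_torque'])"; python3 dish.py w16.png
```

```text
clock: 14.4
position: [0.6192, 0.2748, 0.1009]
eef_rot: [2.8, 1.422, 0.005]
ft_force: [-3.9, -2.1, 5.2]
grip_width: 0.0594
pos [0.6192 0.2748 0.1009] twist [ 0.15 -0.12  0.14] j [ 0.33  0.43  1.24 -0.    1.47 -0.61] F [-3.9 -2.1  5.2]
delta if levelled [-0.0008 -0.0003  0.0039]
[-0.34161798  0.69344887 -0.07553608]
[0.61925831 0.27472705 0.10090409]
```

View pics/w16.png

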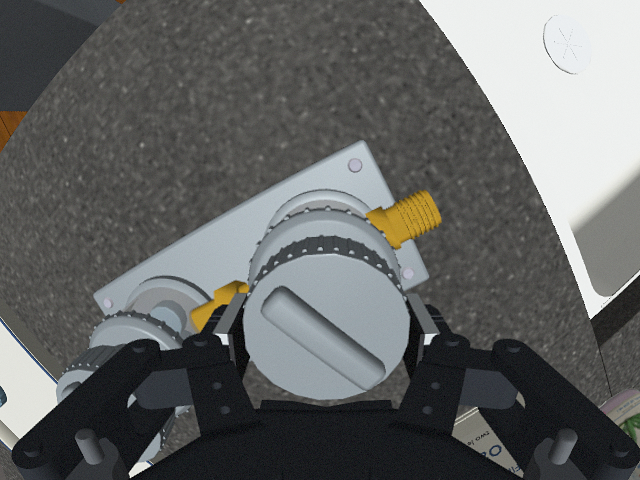

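The bar kept its place between the jaws at (325,340), so the cap turned freely with the gripper and counter-clockwise is right. Turning the remaining ~47°.

```bash
python3 -m crank '[{"delta_pos":[0,0,0],"twist":[0,0,-8],"fingers":0.045},{"delta_pos":[0,0,0],"twist":[0,0,-8],"fingers":0.045},{"delta_pos":[0,0,0],"twist":[0,0,-8],"fingers":0.045},{"delta_pos":[0,0,0],"twist":[0,0,-8],"fingers":0.045},{"delta_pos":[0,0,0],"twist":[0,0,-8],"fingers":0.045}]'; python3 -m crank '[{"delta_pos":[0,0,0],"twist":[0,0,-7],"fingers":0.045},{"delta_pos":[0,0,0],"twist":[0,0,0],"fingers":0.045},{"delta_pos":[0,0,0],"twist":[0,0,0],"fingers":0.045}]'; python3 lvl.py 100.7 "[.6185,.2743,.097]"; python3 -c "
from bench import *
print(observe()['ft_torque'])"; python3 dish.py w17.png
```

```text
clock: 14.95
position: [0.6199, 0.2759, 0.1009]
eef_rot: [2.14, 2.297, 0.009]
ft_force: [-3.1, 1.7, 4.5]
grip_width: 0.0591
clock: 15.25
position: [0.6199, 0.2761, 0.1009]
eef_rot: [2.005, 2.415, 0.009]
ft_force: [-2.5, 2.8, 6.0]
grip_width: 0.0588
pos [0.6199 0.2761 0.1009] twist [ 0.34 -0.11 -0.09] j [ 0.34  0.43  1.24  0.    1.47 -1.42] F [-2.5  2.8  6. ]
delta if levelled [-0.0016 -0.0017  0.0039]
[0.27217512 0.46882466 0.13695918]
[0.6198885  0.27615258 0.10087372]
```

View pics/w17.png

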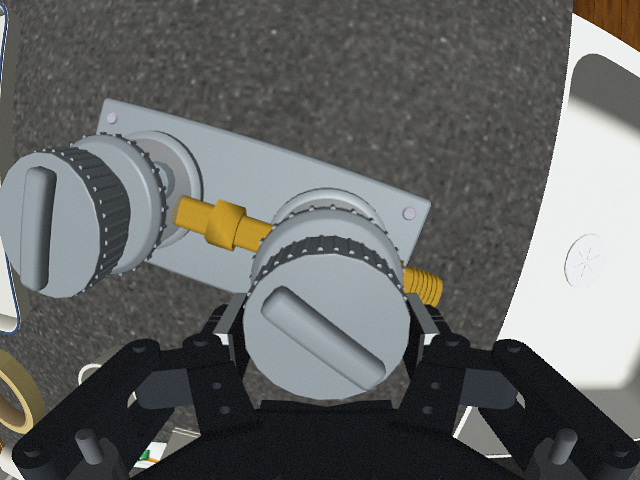

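The cap has turned with the gripper to about 71°, near the best angle. Lifting gently and watching the force.

```bash
python3 -m crank '[{"delta_pos":[0,0,-0.005],"twist":[0,0,0],"fingers":0.045},{"delta_pos":[0,0,-0.007],"twist":[0,0,0],"fingers":0.045},{"delta_pos":[0,0,0],"twist":[0,0,0],"fingers":0.045}]'; python3 lvl.py 100.7; python3 dish.py w18.png
```

```text
clock: 15.6
position: [0.6194, 0.2757, 0.111]
eef_rot: [2.004, 2.418, 0.005]
ft_force: [-1.9, 4.2, 1.6]
grip_width: 0.0593
pos [0.6194 0.2757 0.111 ] twist [ 0.19 -0.07 -0.02] j [ 0.33  0.42  1.23  0.    1.49 -1.42] F [-1.9  4.2  1.6]
[0.61938389 0.2756495  0.11094653]
```

View pics/w18.png

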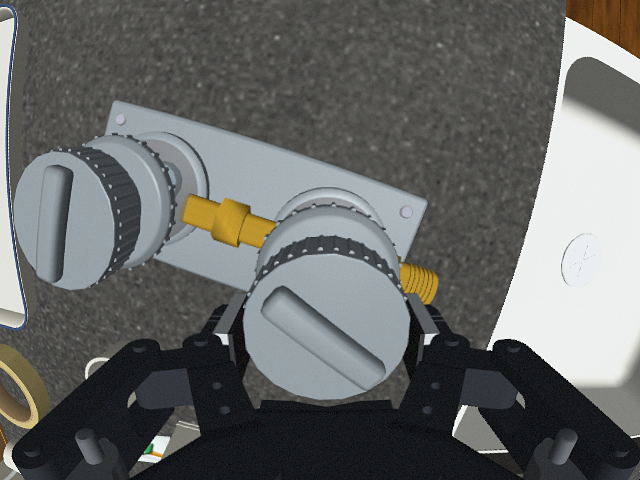

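It lifted 10 mm with almost no force, so it is free. For the cap's edge to be 80 mm above the rim (z = 0.190), the TCP must go to 0.201, another 90 mm.

```bash
python3 -m crank '[{"delta_pos":[0,0,-0.02],"twist":[0,0,0],"fingers":0.045},{"delta_pos":[0,0,-0.025],"twist":[0,0,0],"fingers":0.045},{"delta_pos":[0,0,-0.025],"twist":[0,0,0],"fingers":0.045},{"delta_pos":[0,0,-0.015],"twist":[0,0,0],"fingers":0.045},{"delta_pos":[0,0,-0.005],"twist":[0,0,0],"fingers":0.045}]'; python3 -m crank '[{"delta_pos":[0,0,0],"twist":[0,0,0],"fingers":0.045},{"delta_pos":[0,0,0],"twist":[0,0,0],"fingers":0.045},{"delta_pos":[0,0,0],"twist":[0,0,0],"fingers":0.045},{"delta_pos":[0,0,0],"twist":[0,0,0],"fingers":0.045}]'; python3 lvl.py 100.7 "[.619,.275,.201]"
python3 - <<'E'
from h import *
for n in ("scene","side","wrist"):
    s=optics.snapshot(n); cv2.imwrite(f"pics/f_{n}.png",s["image"][:,:,::-1])
    if n!="wrist": print(n, proj(s,[[.6185,.2745,.19],[.6185,.2745,.214],[.6185,.2745,.11]]).round(1))
E
```

```text
clock: 16.15
position: [0.6202, 0.2742, 0.2025]
eef_rot: [2.003, 2.414, 0.007]
ft_force: [0.9, 0.2, -0.3]
grip_width: 0.0592
clock: 16.55
position: [0.6186, 0.2745, 0.1981]
eef_rot: [2.004, 2.419, -0.002]
ft_force: [0.3, -0.7, -0.2]
grip_width: 0.0589
pos [0.6186 0.2745 0.1981] twist [-0.03  0.05  0.01] j [ 0.33  0.38  1.11 -0.    1.65 -1.42] F [ 0.3 -0.7 -0.2]
delta if levelled [ 0.0004  0.0005 -0.0029]
scene [[254.3 171.5]
 [253.5 161.6]
 [256.7 203.4]]
side [[229.1 263. ]
 [228.  253.4]
 [232.6 293.4]]
```

Run:
```python
import cv2
a=cv2.imread("pics/f_scene.png")[150:370,200:480]; b=cv2.imread("pics/f_side.png")[180:380,170:420]
cv2.imwrite("pics/fz1.png",cv2.resize(a,None,fx=2.7,fy=2.7)); cv2.imwrite("pics/fz2.png",cv2.resize(b,None,fx=3,fy=3))
```

```text
(no output)
```

View pics/fz1.png

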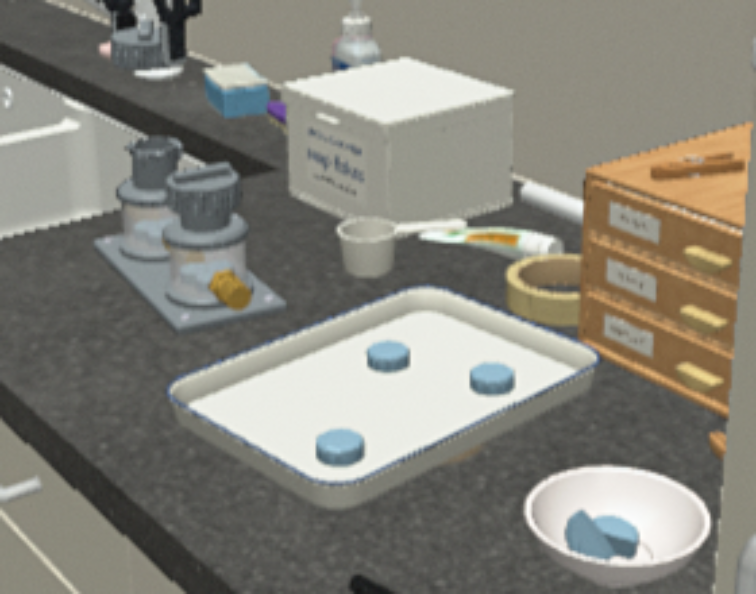

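View pics/fz2.png

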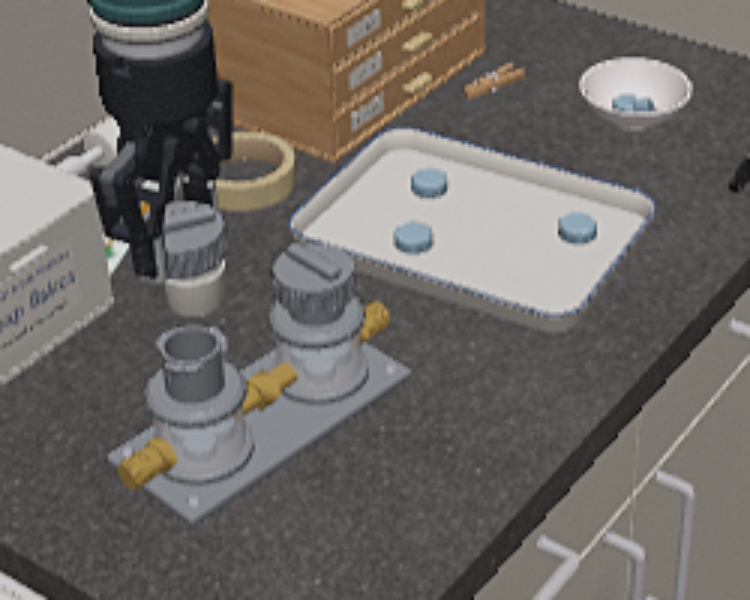

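View pics/f_wrist.png

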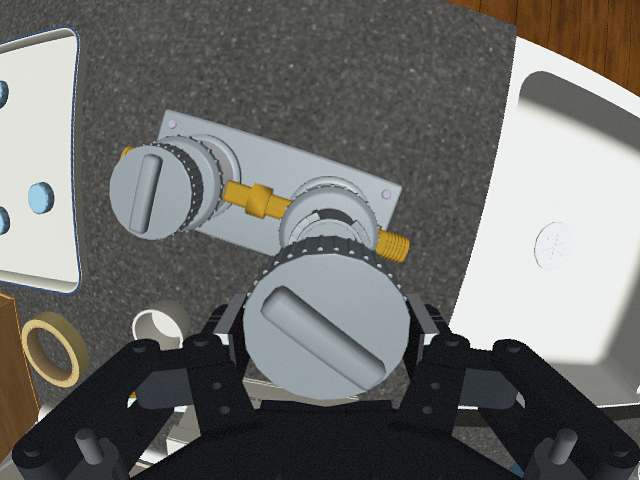

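The side view shows the left neck open, with the cap above it at about (234,262). The right pot is closed, three whole tablets are in the tray, both broken pieces are in the dish, and the scoop is where it was. The wrist view shows the cap seated in the jaws exactly as it was when first gripped. One more check that it is still, then I'll hand in.

```bash
python3 -m crank '[{"delta_pos":[0,0,-0.001],"twist":[0,0,0],"fingers":0.045},{"delta_pos":[0,0,0],"twist":[0,0,0],"fingers":0.045},{"delta_pos":[0,0,0],"twist":[0,0,0],"fingers":0.045},{"delta_pos":[0,0,0],"twist":[0,0,0],"fingers":0.045},{"delta_pos":[0,0,0],"twist":[0,0,0],"fingers":0.045}]'; python3 lvl.py 100.7
python3 - <<'E'
from bench import observe, optics, manip
import numpy as np, cv2
print(np.abs(observe()["joint_vel"]).max(), observe()["grip_width"])
print(manip.job_done())
E
```

```text
clock: 17.2
position: [0.6191, 0.2748, 0.2009]
eef_rot: [2.003, 2.418, 0.002]
ft_force: [-0.5, -0.4, -0.2]
grip_width: 0.0594
pos [0.6191 0.2748 0.2009] twist [0.13 0.02 0.01] j [ 0.33  0.38  1.1  -0.    1.65 -1.42] F [-0.5 -0.4 -0.2]
0.0019173342038408348 0.05936764734795304
the job is handed in; nothing more can be done
None
```

I handed the job in at 17.2 s. Both broken tablets are in the waste dish, and the left pot is open with its cap held above the neck. No verdict is reported.

- **Tablets:** the three whole ones are still in the tray. The second broken piece rests partly tilted against the first in the dish.
- **Cap:** the left pot opened counter-clockwise (seen from above) on the first try. I turned it about 71° and it lifted off with almost no force.
- **Final hold:** the cap's lower edge should be about 80 mm above the rim (z ≈ 0.19). That assumes the cap did not slip, and it looked unmoved in the jaws in every wrist view. The gripper is level to about 0.1° and still, with the jaws at 59 mm.
- **Left alone:** the right pot is closed, and I did not go near the marker or the scoop. The scoop looked unmoved in the last pictures, but only the tip of the marker was in the crops I looked at.

**Checks that disagreed:**
- Estimates of the cap's position from different pictures varied by 1–4 mm.
- Joint 6 reached its limit at the first drop. The tool turned about 2.5° and tilted about 1.5° there, and I levelled it afterwards.
- The arm stopped about 17 mm short on the way to that drop, and I corrected it before releasing.
- In the last side view the cap appeared 4–6 pixels right of where I expected, probably because a finger hid its left side.

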